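# Put the dismantled clothes airer away

### The arm

A 6-joint arm with a two-finger parallel gripper is mounted at the origin on the work surface. World frame = base frame: x ahead of the robot, y to its left, z up, the work surface at z = 0. Lengths are in mm, angles in rad, forces in N, time in s.
With the tool pointing down it reaches from about 375 to 975 mm from the base axis. Payload 3.8 kg.
Tool frame: the origin (TCP) lies between the finger pads; the fingertips stand 8 mm ahead of it and the grasp point (between the pads) lies 11 mm behind it (env.finger_overhang is the distance from the TCP to the fingertips, in mm); z points along the fingers, y is the line along which they close (so a half turn about z gives the same grasp; the last joint's range is limited). The gripper opens to 85 mm and grips with 20 to 120 N. Pads are 22 mm wide; open, the fingers measure 114 mm over their backs; the gripper's body (76 mm by 85 mm) begins 54 mm behind the grasp point. The pads swing forward as they close: fully open they stand 13 mm farther back than shut.
Start: joints at [1.209, 0.264, 1.604, -0, 1.274, -0.037], TCP at [215.403, 639.703, 239.28] pointing down, gripper open.
Joint ranges: [-2.63, 2.63], [-0.94, 2.18], [0.31, 2.57], [-1.31, 4.45], [0, 2.66], [-2.55, 2.55]. Speed limits (rad/s): [2.57, 2.57, 3.14, 3.14, 3.14, 3.14].

### API

Orientations are given as a unit quaternion [w, x, y, z].
In Python, from workcell import env gives the robot as it stands.
- The arm moves only by the tool send_rows, never from a script. Its argument "deltas" is a list that holds one entry, the list of rows, each a list of 5 numbers: the closure, from -1 (fully open) to 1 (shut), then the shift along the tool's x, y, z in mm, then the turn about the tool's z in degrees. In form: [[[jaw, tx, ty, tz, twist], ...]]. A call has 1 to 12 rows; each row shifts and turns the commanded pose from where the row before left it, along the tool's axes as they then stand; what a row does not reach is not made up. A row lasts 1/8 s, in which the tool goes at most 62.5 mm and 10.7 degrees, less where a joint would pass 70% of its speed; a pose out of reach is approached as far as the arm can. A call with a gripper value outside its range is refused whole. The fingers move at their own pace and stop on an object; "force" is the grip in N (left out, the last holds). Time passes only in rows, so rows that do not move let the fingers close. It gives the time, the measured TCP pose, the force, the opening and the grip force at its end, in the units of the state.
- env.read_state(): the state, without advancing time (a new reading comes with each control period).
- env.get_image(name): name is "side" or "top"; returns a dict with "img" (400x640x3 uint8, blue, green, red), "depth" (400x640 float32, mm along the optical axis (not along the pixel's ray), 0 where there is no reading), "intrinsics" (3x3 intrinsics, pixels), "cam_to_world" (4x4, takes a point from camera to world coordinates). Camera axes: x right, y up, looking along -z (the intrinsics and any distortion apply to the point x, -y, -z); pixel columns grow to the right and rows downward; lengths in mm; the calibration is good to about 2 mm. A picture is of the moment at which its call begins.
- env.finish_job(): hands the job in; it is judged then, once.
Trained networks look in a picture, given as the dict that the camera call returned (one of the last four; its "shot" number tells which), for a name from the list of things; names that differ only in an ending like _2 or _b are one class to them, and where a whole thing is asked for, a point or a joint stands for the part that bears it (a point fixed in the world has none). Each returns a list of dicts, best first, with "p" (0 to 1); they miss things now and then, are a little off and sometimes report something else, mostly with a low value. They report only what shows in the picture. A call takes as long as a camera call.
- env.spot_in(label, picture): "point" ([column, row] in pixels, amid what is visible of it).
- env.landmark_of(label, picture): "point" ([column, row] in pixels: a listed point, or the origin of a listed thing).
The state is a dict: "time_s": time; "joint_positions": joint angles; "qvel": joint speeds; "joint_efforts": joint torques, N m; "tool_pos": TCP position; "ee_rot": TCP orientation; "wrist_force": force on the tool from outside, world axes, zero at the start; "moment": the same for the moment, N m; "finger_gap": finger opening in mm; "gripper_force": force on a finger pad.
Only numpy, scipy, OpenCV 4.12 (cv2) and the standard library are available. Lean on these libraries where they do the work, as an engineer would, in place of code of your own. Each camera call takes 0.05 s, during which the arm holds its last target. There are 200 camera calls.

### The job

The small clothes airer on the laundry counter has been taken apart: put all of its loose parts away. Press every aluminium rod down into a slot of the storage rack, one rod to a slot (any free slot), until it sits fully home with the orange sprung jaw closed over it, and stack all the green foot plates in one square pile, edges flush, on the yellow rectangle of the mat. The number of rods and plates varies; leave everything else on the counter standing where it is.

Things in the scene. Friction and masses are not known exactly. Their poses are not given: they have to be found in the camera images.
- rod0_mid (a point): Centre of a loose aluminium airer rod, 190 mm long along point x, about 90 g: round bar 14 mm in diameter with a black square rubber cap (26 x 26 mm, 20 mm long) on each end. It rests on the caps and does not roll; lying flat on the counter its axis is 13 mm high. Grip the bare bar mid-length.
- rod1_mid (a point): Centre of a loose aluminium airer rod, 190 mm long along point x, about 90 g: round bar 14 mm in diameter with a black square rubber cap (26 x 26 mm, 20 mm long) on each end. It rests on the caps and does not roll; lying flat on the counter its axis is 13 mm high. Grip the bare bar mid-length.
- rod2_mid (a point): Centre of a loose aluminium airer rod, 190 mm long along point x, about 90 g: round bar 14 mm in diameter with a black square rubber cap (26 x 26 mm, 20 mm long) on each end. It rests on the caps and does not roll; lying flat on the counter its axis is 13 mm high. Grip the bare bar mid-length.
- rack: Fixed storage rack: wooden base 245 (x) x 118 (y) x 12 mm, origin under its centre, with three slots side by side 80 mm apart along x (slot0 at -x, slot2 at +x). Rods lie along y. A slot has two grey forks, each 14 mm thick, centred 45 mm either side of its middle: 62 mm clear between them, down to the base, for a gripper holding the rod mid-length; the rod's caps hang outside.
- slot0 (a point): Seat of slot0 of the rack: where the middle of a seated rod lies, 50 mm above the counter. z up, y along the rod (23 mm play each way), x across the slot. At -x the forks' fixed tine (face 8 mm off, top 30 mm up, flared to 16 mm off); at +x the orange jaw. Press the rod straight down, 6 to 15 N: it wedges the jaw aside, passes its nose and sits; the jaw snaps back over it.
- slot1 (a point): Seat of slot1 of the rack: where the middle of a seated rod lies, 50 mm above the counter. z up, y along the rod (23 mm play each way), x across the slot. At -x the forks' fixed tine (face 8 mm off, top 30 mm up, flared to 16 mm off); at +x the orange jaw. Press the rod straight down, 6 to 15 N: it wedges the jaw aside, passes its nose and sits; the jaw snaps back over it.
- slot2 (a point): Seat of slot2 of the rack: where the middle of a seated rod lies, 50 mm above the counter. z up, y along the rod (23 mm play each way), x across the slot. At -x the forks' fixed tine (face 8 mm off, top 30 mm up, flared to 16 mm off); at +x the orange jaw. Press the rod straight down, 6 to 15 N: it wedges the jaw aside, passes its nose and sits; the jaw snaps back over it.
- jaw0 (a joint): Angle (rad) of the orange sprung jaw of slot0 (its two fingers turn together): 0 = closed, held by a spring, 0.2 to 0.3 while a rod passes, at most 0.7. Its slope runs from 14 mm out at 29 mm above the seat point down to a nose straight above the seat point, 10 mm up. It reads 0 both when the slot is empty and when a rod is fully seated.
- jaw1 (a joint): Angle (rad) of the orange sprung jaw of slot1 (its two fingers turn together): 0 = closed, held by a spring, 0.2 to 0.3 while a rod passes, at most 0.7. Its slope runs from 14 mm out at 29 mm above the seat point down to a nose straight above the seat point, 10 mm up. It reads 0 both when the slot is empty and when a rod is fully seated.
- jaw2 (a joint): Angle (rad) of the orange sprung jaw of slot2 (its two fingers turn together): 0 = closed, held by a spring, 0.2 to 0.3 while a rod passes, at most 0.7. Its slope runs from 14 mm out at 29 mm above the seat point down to a nose straight above the seat point, 10 mm up. It reads 0 both when the slot is empty and when a rod is fully seated.
- plate0_mid (a point): Centre of a loose green plastic foot plate with two white dots on top, a flat slab 80 mm (point x) x 54 mm (point y) x 10 mm thick (point z, up), about 100 g, either face may lie up; lying on the counter the centre is 5 mm high. Grip it across the 54 mm width.
- plate1_mid (a point): Centre of a loose green plastic foot plate with two white dots on top, a flat slab 80 mm (point x) x 54 mm (point y) x 10 mm thick (point z, up), about 100 g, either face may lie up; lying on the counter the centre is 5 mm high. Grip it across the 54 mm width.
- plate2_mid (a point): Centre of a loose green plastic foot plate with two white dots on top, a flat slab 80 mm (point x) x 54 mm (point y) x 10 mm thick (point z, up), about 100 g, either face may lie up; lying on the counter the centre is 5 mm high. Grip it across the 54 mm width.
- plate3_mid (a point): Centre of a loose green plastic foot plate with two white dots on top, a flat slab 80 mm (point x) x 54 mm (point y) x 10 mm thick (point z, up), about 100 g, either face may lie up; lying on the counter the centre is 5 mm high. Grip it across the 54 mm width.
- mat_mid (a point): Centre of the place for the pile, at counter height: a yellow rectangle 80 mm (point x) x 54 mm (point y), the size of a foot plate, on a black mat 112 x 86 mm, both paper-thin (about 1 mm, cannot be felt) and fixed. z is up; the pile's plates lie at centre heights 5, 15, 25, 35 mm.
- jug: Bystander, not part of the job: closed yellow bleach jug with a blue cap, 116 mm across, 232 mm tall. Origin at the centre of its underside.
- mug: Bystander, not part of the job: blue ceramic mug full of wooden pegs, 82 mm across, pegs up to 118 mm. Origin at the centre of its underside.
- comb: Bystander, not part of the job: stainless steel lint comb with a black handle, lying flat, 185 x 50 x 16 mm. Origin at the centre of its underside.
- clearbox: Bystander, not part of the job: small clear box with white lid and blue snap latch, closed, 85 x 120 x 49 mm. Origin at the centre of its underside.
- soap: Bystander, not part of the job: bar of soap on a white dish, 110 x 75 x 34 mm. Origin at the centre of its underside.
- spray: Bystander, not part of the job: white plastic bottle with blue cap, 64 mm across, 190 mm tall. Origin at the centre of its underside.
- tin: Bystander, not part of the job: red tin, 84 mm across, 100 mm tall. Origin at the centre of its underside.

How it is judged:
By the outcome, as a careful person would: the job done as asked, in the order asked, and still so for the second after the job is handed in, with the robot touching nothing.
Of rod0, rod1, rod2 only 2 to 3 are there at a start; the rules pass over those that are not, and their reading is None.
Of plate0, plate1, plate2, plate3 only 3 to 4 are there at a start; the rules pass over those that are not, and their reading is None.
At some moment in a run one of rod0, rod1, rod2, plate0, plate1, plate2, plate3 may be knocked a few centimetres aside while the robot is not near it.
Once in a run the grip may slacken for a moment while it holds something.
It also fails if it takes over 210 s, if anything falls off the work surface, if the arm or the gripper's body presses on something with over 40 N, if the wrist force passes 120 N, or if a joint passes its speed limit or range.

## Working session

There is one attempt and no reset: what is moved stays moved. The work goes in short steps, Python scripts to look and compute and a tool call to move; the robot and the scene stay as the last step left them, time stands still between calls to the robot, and variables do not carry over. Pictures are saved under pics/ and viewed, at most 14 in all, crops included, and the job is handed in when it is done.

Besides the shell and the picture viewer there is one more tool, called after "Emit:" as a command line: name --argument value ..., lists and objects as JSON in quotes. send_rows: Moves the arm, as the interface text tells. Its arguments: {"type":"object","properties":{"deltas":{"type":"array","items":{"type":"array","items":{"type":"array","items":{"type":"number"}}}},"force":{"type":"number"}},"required":["deltas"]}

```bash
mkdir -p pics; cat > h.py <<'E'
import numpy as np, cv2
from workcell import env
def ray(P,uv):
    K=P["intrinsics"];M=np.array(P["cam_to_world"])
    d=np.array([(uv[0]-K[0][2])/K[0][0],-(uv[1]-K[1][2])/K[1][1],-1.])
    return M[:3,3],M[:3,:3]@d
def onz(P,uv,z):
    o,d=ray(P,uv);return o+d*(z-o[2])/d[2]
def cloud(P):
    K=P["intrinsics"];M=np.array(P["cam_to_world"]);D=P["depth"]
    v,u=np.mgrid[:400,:640]
    c=np.stack([(u-K[0][2])/K[0][0]*D,-(v-K[1][2])/K[1][1]*D,-D],-1)
    return c@M[:3,:3].T+M[:3,3]
E
python3 - <<'E'
from h import *
for n in("top","side"):
    P=env.get_image(n);cv2.imwrite(f"pics/{n}0.png",P["img"])
    print(n,np.round(P["cam_to_world"],3).tolist(),P["intrinsics"])
    for l,z in [("rod0_mid",13),("plate0_mid",5),("mat_mid",0),("slot0",50),("slot1",50),("slot2",50),("rack",0),("jug",0),("mug",0),("comb",0),("clearbox",0),("soap",0),("spray",0),("tin",0)]:
        for r in env.landmark_of(l,P):
            if r["p"]>.2: print(l,round(r["p"],2),np.round(r["point"]),np.round(onz(P,r["point"],z)[:2]))
s=env.read_state();print(s["tool_pos"],s["ee_rot"],s["finger_gap"])
E
```

```text
top [[0.012, 0.997, -0.075, 436.023], [-1.0, 0.01, -0.02, 24.543], [-0.02, 0.075, 0.997, 1268.789], [0.0, 0.0, 0.0, 1.0]] [[424.54502148   0.         318.55566716]
 [  0.         424.54502148 199.6824408 ]
 [  0.           0.           1.        ]]
rod0_mid 0.97 [413. 222.] [ 468. -228.]
mat_mid 0.96 [224. 185.] [572. 337.]
slot0 0.96 [336. 157.] [654.  -1.]
slot0 0.94 [342. 211.] [495. -18.]
slot0 0.57 [340. 184.] [574. -12.]
slot1 0.96 [336. 157.] [654.  -1.]
slot1 0.94 [342. 211.] [495. -18.]
slot1 0.57 [340. 184.] [574. -12.]
slot2 0.96 [336. 157.] [654.  -1.]
slot2 0.94 [342. 211.] [495. -18.]
slot2 0.57 [340. 184.] [574. -12.]
rack 0.77 [336. 188.] [568.  -0.]
rack 0.49 [438. 224.] [ 463. -305.]
rack 0.35 [412. 224.] [ 462. -228.]
rack 0.24 [450. 285.] [ 283. -338.]
jug 0.69 [480. 151.] [ 683. -433.]
jug 0.56 [266. 232.] [435. 208.]
mug 0.72 [419. 136.] [ 726. -252.]
comb 0.67 [217. 134.] [728. 362.]
clearbox 0.6 [214. 284.] [277. 359.]
clearbox 0.29 [413. 223.] [ 466. -230.]
clearbox 0.21 [338. 187.] [571.  -7.]
soap 0.61 [448. 291.] [ 266. -331.]
spray 0.7 [168. 180.] [586. 5
[... 614 characters left out ...]
 -12.]
slot1 0.75 [308. 193.] [567. -14.]
slot1 0.67 [286. 206.] [665.   5.]
slot2 0.75 [324. 187.] [503. -12.]
slot2 0.75 [308. 193.] [567. -14.]
slot2 0.67 [286. 206.] [665.   5.]
rack 0.74 [323. 141.] [ 282. -337.]
rack 0.66 [309. 207.] [575.  -2.]
mug 0.86 [237. 186.] [ 720. -261.]
comb 0.81 [338. 290.] [708. 348.]
clearbox 0.98 [448. 230.] [279. 356.]
clearbox 0.7 [338. 293.] [713. 356.]
clearbox 0.67 [310. 208.] [575.   4.]
clearbox 0.35 [409. 307.] [590. 504.]
soap 0.86 [324. 141.] [ 278. -340.]
spray 0.78 [408. 306.] [589. 500.]
tin 0.69 [263. 251.] [803.  94.]
[215.41618832 639.69777066 239.27511321] [-1.03170677e-05  1.61709734e-01  9.86838367e-01 -1.40556486e-06] 85.37436394297991
```

View pics/top0.png

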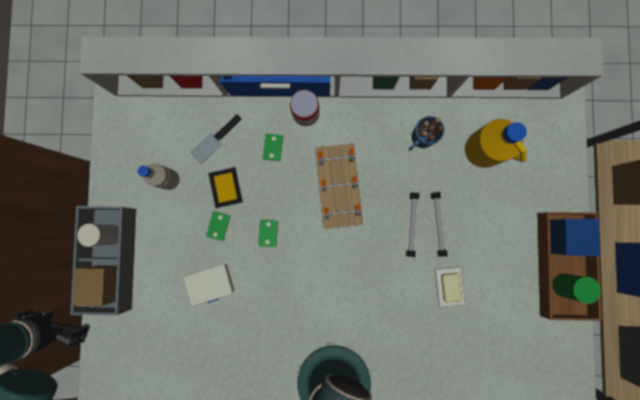

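View pics/side0.png

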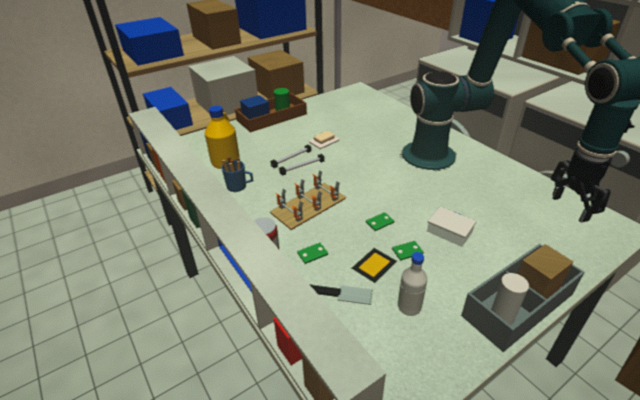

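The top view shows three plates at (273,147), (218,226) and (268,233), two rods at (413,225) and (439,225), the rack at (340,186) and the mat at (225,187). The side view agrees. Next I measure the poses by colour and view the rack close up.

```bash
cat >> h.py <<'E'
def rects(P,kind,z,amin=60):
    hsv=cv2.cvtColor(cv2.resize(P["img"],None,fx=4,fy=4,interpolation=cv2.INTER_CUBIC),cv2.COLOR_BGR2HSV)
    lo,hi={"green":((50,110,60),(80,255,255)),"yellow":((18,150,120),(30,255,255)),"orange":((3,120,80),(14,255,255))}[kind]
    m=cv2.inRange(hsv,lo,hi);out=[]
    if kind!="orange": m=cv2.morphologyEx(m,cv2.MORPH_CLOSE,np.ones((15,15)))
    for c in cv2.findContours(m,cv2.RETR_EXTERNAL,cv2.CHAIN_APPROX_NONE)[0]:
        if cv2.contourArea(c)<amin*(1 if kind=="orange" else 16): continue
        px=(c[:,0,:]+.5)/4-.5
        w=np.array([onz(P,p,z)[:2] for p in px],np.float32)
        (cx,cy),(a,b),t=cv2.minAreaRect(w)
        if a<b:a,b,t=b,a,t+90
        out.append((px.mean(0).round(),round(cx),round(cy),round(a),round(b),round((t+90)%180-90,1)))
    return out
E
python3 - <<'E'
from h import *
T=env.get_image("top");S=env.get_image("side")
for n,P in(("top",T),("side",S)):
    for k,z in(("green",10),("yellow",1),("orange",75)):
        print(n,k)
        for r in rects(P,k,z,40):
            if r[3]<400 and 150<r[1]<900:print(r)
C=cloud(T)
for (u0,u1,v0,v1,nm) in((400,424,185,262,"rodA"),(427,452,185,262,"rodB")):
    g=cv2.cvtColor(T["img"],cv2.COLOR_BGR2GRAY)[v0:v1,u0:u1]
    m=(g<60);n,l,st,ce=cv2.connectedComponentsWithStats(m.astype(np.uint8))
    print(nm,[(st[i,4],np.round(ce[i]+[u0,v0],1),onz(T,ce[i]+[u0,v0],20)[:2].round()) for i in range(1,n) if st[i,4]>5])
cv2.imwrite("pics/rack.png",np.hstack([cv2.resize(T["img"][135:240,300:380],(400,525),interpolation=3),cv2.resize(S["img"][165:235,265:355],(400,525),interpolation=3)]))
E
```

```text
top green
(array([586., 290.]), 279, -728, 79, 77, 71.7)
(array([268., 233.]), 431, 200, 76, 51, -3.1)
(array([218., 226.]), 450, 349, 76, 51, -14.3)
(array([272., 147.]), 689, 191, 76, 50, -5.9)
top yellow
(array([225., 187.]), 567, 333, 80, 54, 13.2)
(array([504., 142.]), 718, -500, 133, 125, 89.1)
top orange
(array([598., 311.]), 231, -721, 65, 28, -26.9)
(array([598., 269.]), 342, -723, 67, 5, 0.1)
(array([564., 265.]), 353, -655, 292, 138, -0.4)
(array([326., 210.]), 498, 28, 19, 17, 0.6)
(array([357., 206.]), 509, -60, 18, 16, 5.0)
(array([323., 182.]), 577, 38, 21, 18, 6.9)
(array([354., 178.]), 588, -51, 19, 16, 0.4)
(array([320., 154.]), 655, 47, 24, 17, 0.6)
(array([351., 151.]), 667, -42, 20, 16, 0.5)
(array([431., 136.]), 711, -268, 8, 8, -44.5)
(array([440., 127.]), 736, -294, 6, 4, -0.5)
(array([431., 127.]), 736, -269, 10, 8, 0.4)
side green
(array([312., 252.]), 691, 194, 79, 55, -6.4)
(array([407., 250.]), 453, 353, 79, 55, -14.6)
(array([380., 221.]), 434, 204, 80, 55, -3.0)
(array([281.,  98.]), 219, -801, 260, 78, 60.6)
side yellow
(array([374., 264.]), 566, 332, 83, 57, 13.1)
side orange
(array([273., 233.]), 775, 111, 48, 18, 29.5)
(array([296., 212.]), 668, 74, 68, 18, 65.6)
(array([315., 202.]), 592, 64, 71, 17, 62.9)
(array([278., 199.]), 681, -15, 65, 9, 66.3)
(array([332., 192.]), 514, 55, 69, 16, 58.3)
(array([297., 189.]), 602, -24, 69, 13, 63.6)
(array([315., 180.]), 524, -32, 70, 16, 59.9)
(array([231., 160.]), 707, -320, 19, 9, -76.0)
(array([271., 112.]), 387, -580, 49, 24, 55.9)
(array([241., 113.]), 510, -638, 131, 24, 81.6)
(array([295., 105.]), 268, -566, 59, 46, -31.0)
(array([292.,  94.]), 223, -685, 44, 10, 86.5)
rodA [(np.int32(45), array([414. , 195.3]), array([ 546., -230.])), (np.int32(39), array([410.4, 253.1]), array([ 377., -219.]))]
rodB [(np.int32(43), array([435.2, 195. ]), array([ 547., -292.])), (np.int32(43), array([442. , 252.9]), array([ 379., -310.]))]
```

View pics/rack.png

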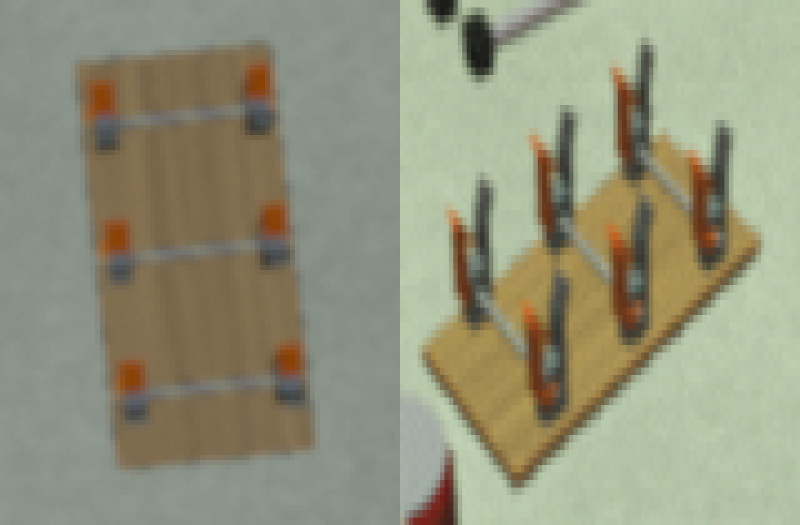

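The crop shows the orange jaws on the +x (up) side of the grey tines. So the rack's +x is about world +x, with a yaw of about 7°. I'll refine the rack from its wooden base and write the planner.

```bash
cat >> h.py <<'E'
def pose():
    s=env.read_state();w,x,y,z=s["ee_rot"]
    # tool y direction angle in world
    a=np.degrees(np.arctan2(1-2*(x*x+z*z),2*(x*y-w*z)))
    return np.array(s["tool_pos"]),a,s
class Plan:
    """target: x,y,z,yaw(of tool y axis) -> rows; sim keeps the commanded pose"""
    def __init__(s,p=None,a=None):
        q,b,_=pose();s.p=q.copy() if p is None else np.array(p,float);s.a=b if a is None else a
    def to(s,x,y,z,yaw=None,jaw=-1,step=50,n=None):
        t=np.array([x,y,z],float);yaw=s.a if yaw is None else yaw
        n=n or max(1,int(np.ceil(max(np.linalg.norm(t-s.p)/step,abs(yaw-s.a)/10))));R=[]
        for i in range(n):
            k=n-i;d=(t-s.p)/k
            yv=np.array([np.cos(np.radians(s.a)),np.sin(np.radians(s.a)),0]);zv=np.array([0,0,-1.]);xv=np.cross(yv,zv)
            r=[float(round(d@v,1 if k==1 else 0)) for v in(xv,yv,zv)];w=round(-(yaw-s.a)/k,1)
            s.p=s.p+r[0]*xv+r[1]*yv+r[2]*zv;s.a-=w
            R.append([jaw]+r+[w])
        print(n,str(R).replace(" ","").replace(".0,",",").replace(".0]","]"));return s
E
python3 - <<'E'
from h import *
print(env.finger_overhang)
for n in("top","side"):
    P=env.get_image(n);I=cv2.resize(P["img"],None,fx=4,fy=4,interpolation=cv2.INTER_CUBIC);h=cv2.cvtColor(I,cv2.COLOR_BGR2HSV)
    roi=np.zeros(h.shape[:2],np.uint8)
    if n=="top": roi[135*4:240*4,305*4:375*4]=255
    else: roi[165*4:230*4,262*4:355*4]=255
    m=cv2.inRange(h,(8,60,40),(28,220,255))&roi
    m=cv2.morphologyEx(m,cv2.MORPH_CLOSE,np.ones((25,25)));m=cv2.morphologyEx(m,cv2.MORPH_OPEN,np.ones((25,25)))
    c=max(cv2.findContours(m,0,1)[0],key=cv2.contourArea)
    w=np.array([onz(P,(p+.5)/4-.5,12)[:2] for p in c[:,0,:]],np.float32)
    print(n,"rack",cv2.minAreaRect(w))
    if n=="side":
        g=cv2.cvtColor(P["img"],cv2.COLOR_BGR2GRAY)
        N,l,st,ce=cv2.connectedComponentsWithStats((g<55).astype(np.uint8))
        for i in range(1,N):
            u,v=ce[i]
            if 265<u<335 and 140<v<180 and st[i,4]>4: print(st[i,4],ce[i].round(1),onz(P,ce[i],13)[:2].round())
q=Plan();print(q.p,q.a)
q.to(400,400,180,86.3).to(462,-225,120,86.3,step=60)
E
```

```text
8.0
top rack ((573.5426025390625, -8.800308227539062), (242.59823608398438, 117.43567657470703), 6.633223056793213)
side rack ((578.1856079101562, -17.2314453125), (268.2884826660156, 151.82174682617188), 6.649750709533691)
19 [308.2 148.4] [ 377. -308.]
21 [321.2 157.8] [ 375. -218.]
28 [273.9 163.5] [ 547. -293.]
32 [282.2 170.7] [ 546. -231.]
[215.40526255 639.68566534 239.25438501] 71.38836424761242
7 [[-1,-36,-24,8,np.float64(-2.1)],[-1,-35,-25,9,np.float64(-2.1)],[-1,-34,-27,8,np.float64(-2.1)],[-1,-33,-28,9,np.float64(-2.2)],[-1,-32,-29,8,np.float64(-2.1)],[-1,-31,-30,9,np.float64(-2.2)],[-1,-29.6,-31.5,8.3,np.float64(-2.1)]]
11 [[-1,-9,-56,5,np.float64(-0.0)],[-1,-9,-56,5,np.float64(-0.0)],[-1,-9,-56,6,np.float64(-0.0)],[-1,-9,-56,5,np.float64(-0.0)],[-1,-9,-57,6,np.float64(-0.0)],[-1,-10,-56,5,np.float64(-0.0)],[-1,-9,-57,6,np.float64(-0.0)],[-1,-10,-56,5,np.float64(-0.0)],[-1,-9,-57,6,np.float64(-0.0)],[-1,-10,-56,5,np.float64(-0.0)],[-1,-9.3,-56.7,6,np.float64(-0.0)]]
```

Emit:
send_rows --deltas '[[[-1,-36,-24,8,-2.1],[-1,-35,-25,9,-2.1],[-1,-34,-27,8,-2.1],[-1,-33,-28,9,-2.2],[-1,-32,-29,8,-2.1],[-1,-31,-30,9,-2.2],[-1,-29.6,-31.5,8.3,-2.1]]]'

```text
time_s: 2.58
tool_pos: [400.8, 398.9, 179.9]
ee_rot: [0.0, 0.032, 0.999, 0.0]
wrist_force: [0.2, 0.6, -0.3]
finger_gap: 85.5
gripper_force: 0.0
```

Emit:
send_rows --deltas '[[[-0.2,-9,-56,5,0],[-0.2,-9,-56,5,0],[-0.2,-9,-56,6,0],[-0.2,-9,-56,5,0],[-0.2,-9,-57,6,0],[-0.2,-10,-56,5,0],[-0.2,-9,-57,6,0],[-0.2,-10,-56,5,0],[-0.2,-9,-57,6,0],[-0.2,-10,-56,5,0],[-0.2,-9.3,-56.7,6,0],[-0.2,0,0,0,0]]]' --force 60

```text
time_s: 4.08
tool_pos: [462.3, -228.7, 120.1]
ee_rot: [0.0, 0.035, 0.999, -0.001]
wrist_force: [0.2, 0.3, 0.3]
finger_gap: 50.9
gripper_force: 0.0
```

```bash
sed -i 's/w=round(-(yaw-s.a)\/k,1)/w=float(round(-(yaw-s.a)\/k,1))+0.0/' h.py
cat >> h.py <<'E'
def rods(P=None):
    """dark cap pairs in the top picture -> list of caps (world xy)"""
    P=P or env.get_image("top");g=cv2.cvtColor(P["img"],cv2.COLOR_BGR2GRAY)
    N,l,st,ce=cv2.connectedComponentsWithStats((g<60).astype(np.uint8))
    return [(int(st[i,4]),onz(P,ce[i],20)[:2].round().tolist()) for i in range(1,N) if 10<st[i,4]<90 and 330<onz(P,ce[i],20)[0]<760]
E
python3 - <<'E'
from h import *
q=Plan();print(q.p.round(1),round(q.a,1),q.s["finger_gap"] if hasattr(q,"s") else pose()[2]["finger_gap"])
P=env.get_image("top");print(rods(P));cv2.imwrite("pics/a.png",cv2.resize(P["img"][150:270,360:480],(600,600),interpolation=3))
q.to(462,-224.5,30,86.3,jaw=-.2,step=40).to(462,-224.5,10,86.3,jaw=-.2,step=10)
E
```

```text
[ 462.3 -228.7  120.1] 86.0 50.933515794576806
[(20, [607.0, 559.0]), (25, [600.0, 484.0]), (39, [546.0, -230.0]), (30, [378.0, -217.0]), (42, [379.0, -310.0])]
3 [[-0.2,0,1,30,-0.1],[-0.2,0,2,30,-0.1],[-0.2,0.6,1.2,30.1,-0.1]]
2 [[-0.2,-0,-0,10,0],[-0.2,-0,-0,10,0]]
```

View pics/a.png

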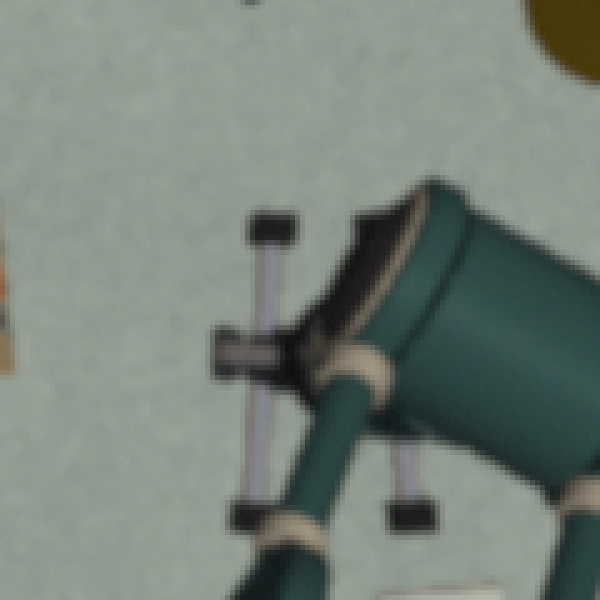

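The crop shows the open fingers straddling rod A mid-length. Going down to grip.

Emit:
send_rows --deltas '[[[-0.2,0,0,30,0],[-0.2,0,0,30,0],[-0.2,0,0,30,0],[-0.2,0,0,10,0],[-0.2,0,0,10,0],[-0.2,0,0,0,0],[-0.2,0,0,0,0]]]'

```text
time_s: 5.0
tool_pos: [462.8, -225.3, 11.0]
ee_rot: [0.001, 0.032, 0.999, -0.0]
wrist_force: [0.2, -0.1, -0.8]
finger_gap: 51.0
gripper_force: 0.0
```

Emit:
send_rows --deltas '[[[1,0,0,0,0],[1,0,0,0,0],[1,0,0,0,0],[1,0,0,0,0],[1,0,0,0,0],[1,0,0,0,0]]]' --force 60

```text
time_s: 5.75
tool_pos: [462.4, -225.4, 10.7]
ee_rot: [0.0, 0.032, 0.999, -0.0]
wrist_force: [-0.7, 0.8, 6.1]
finger_gap: 11.7
gripper_force: 58.6
```

```bash
python3 - <<'E'
from h import *
q=Plan();print(q.p.round(1),round(q.a,2))
q.to(*q.p[:2],160,jaw=1,step=30).to(494.5,-18,140,6.6,jaw=1,step=40)
E
```

```text
[ 462.4 -225.4   10.7] 86.28
5 [[1,0,0,-30,0],[1,0,0,-30,0],[1,0,0,-30,0],[1,0,0,-30,0],[1,0,0,-29.3,0]]
8 [[1,-2,26,2,10],[1,2,26,3,10],[1,7,25,2,9.9],[1,11,24,3,10],[1,15,22,2,9.9],[1,18,19,3,10],[1,22,15,2,9.9],[1,23.4,11,3,10]]
```

Emit:
send_rows --deltas '[[[1,0,0,-20,0],[1,0,0,-20,0],[1,0,0,-20,0],[1,0,0,-30,0],[1,0,0,-30,0],[1,0,0,-30,0],[1,0,0,0,0]]]'

```text
time_s: 6.62
tool_pos: [463.7, -226.0, 162.3]
ee_rot: [0.002, 0.032, 0.999, -0.001]
wrist_force: [0.3, 0.1, -0.7]
finger_gap: 11.6
gripper_force: 60.0
```

```bash
python3 - <<'E'
from h import *
P=env.get_image("side");T=env.get_image("top");cv2.imwrite("pics/b.png",np.hstack([cv2.resize(P["img"][80:200,240:360],(400,400),interpolation=3),cv2.resize(T["img"][150:270,360:480],(400,400),interpolation=3)]))
print(rods(T))
E
```

```text
[(20, [607.0, 559.0]), (25, [601.0, 484.0]), (11, [464.0, -214.0]), (42, [379.0, -310.0])]
```

View pics/b.png

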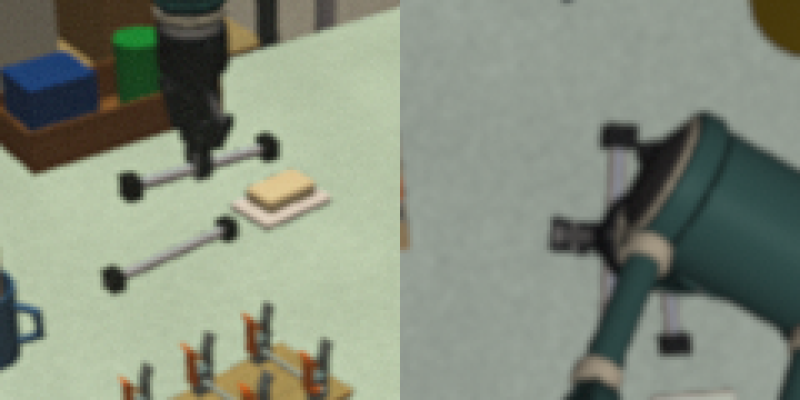

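The side crop shows rod A held level at the fingertips. Now to slot0.

Emit:
send_rows --deltas '[[[1,-2,26,2,10],[1,2,26,3,10],[1,7,25,2,9.9],[1,11,24,3,10],[1,15,22,2,9.9],[1,18,19,3,10],[1,22,15,2,9.9],[1,23.4,11,3,10],[1,0,0,0,0],[1,0,0,0,0]]]'

```text
time_s: 7.98
tool_pos: [492.9, -17.9, 138.5]
ee_rot: [-0.001, 0.664, 0.747, -0.001]
wrist_force: [0.3, -0.3, -1.2]
finger_gap: 11.6
gripper_force: 60.2
```

```bash
python3 - <<'E'
from h import *
q=Plan();print(q.p.round(1),round(q.a,2))
T=env.get_image("top");S=env.get_image("side")
cv2.imwrite("pics/c.png",np.hstack([cv2.resize(S["img"][120:240,260:380],(400,400),interpolation=3),cv2.resize(T["img"][140:240,290:390],(400,400),interpolation=3)]))
for P in(T,S):print([(round(r["p"],2),onz(P,r["point"],q.p[2]+2).round()[:2]) for r in env.landmark_of("rod0_mid",P)])
q.to(494.5,-18,90,6.6,jaw=1,step=25)
E
```

```text
[492.9 -17.9 138.5] 6.74
[(0.62, array([581., 456.]))]
[(0.57, array([490., -24.]))]
2 [[1,-0,1,24,0.1],[1,-0.3,0.5,24.5,0]]
```

View pics/c.png

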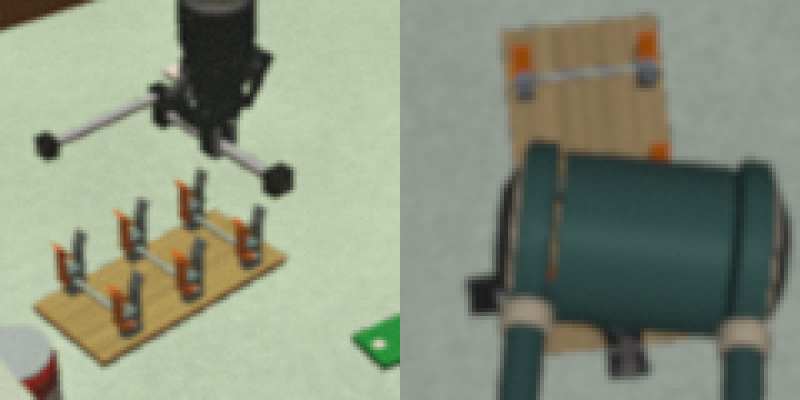

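The side crop shows rod A level above slot0. Descending in steps.

Emit:
send_rows --deltas '[[[1,0,1.5,20,0],[1,0,0,20,0],[1,0,0,10,0],[1,0,0,5,0],[1,0,0,0,0],[1,0,0,0,0]]]' --force 80

```text
time_s: 8.93
tool_pos: [496.1, -17.6, 85.7]
ee_rot: [0.001, 0.665, 0.747, 0.0]
wrist_force: [0.2, 0.2, -0.3]
finger_gap: 10.8
gripper_force: 79.2
```

Emit:
send_rows --deltas '[[[1,0,0,4,0],[1,0,0,4,0],[1,0,0,3,0],[1,0,0,3,0],[1,0,0,0,0]]]'

```text
time_s: 9.55
tool_pos: [494.6, -17.5, 70.6]
ee_rot: [-0.001, 0.665, 0.747, -0.001]
wrist_force: [-3.4, -0.5, 1.2]
finger_gap: 10.8
gripper_force: 79.7
```

Emit:
send_rows --deltas '[[[1,0,0,4,0],[1,0,0,4,0],[1,0,0,4,0],[1,0,0,3,0],[1,0,0,0,0]]]'

```text
time_s: 10.18
tool_pos: [492.4, -17.6, 54.4]
ee_rot: [-0.002, 0.665, 0.747, -0.002]
wrist_force: [-5.8, -1.4, -1.1]
finger_gap: 10.9
gripper_force: 79.7
```

Emit:
send_rows --deltas '[[[1,0,0,3,0],[1,0,0,2,0],[1,0,0,2,0],[1,0,0,0,0],[1,0,0,0,0]]]'

```text
time_s: 10.8
tool_pos: [495.0, -17.4, 48.7]
ee_rot: [-0.0, 0.665, 0.747, -0.0]
wrist_force: [-3.8, 0.7, -3.5]
finger_gap: 10.8
gripper_force: 79.4
```

Emit:
send_rows --deltas '[[[1,0,0,1.5,0],[1,0,0,1.5,0],[1,0,0,0,0],[1,0,0,0,0]]]'

```text
time_s: 11.3
tool_pos: [495.3, -17.5, 47.6]
ee_rot: [-0.0, 0.665, 0.747, -0.0]
wrist_force: [-10.1, -0.2, 10.9]
finger_gap: 11.3
gripper_force: 81.2
```

Emit:
send_rows --deltas '[[[0.2,0,0,0,0],[0.1,0,0,0,0],[0,0,0,0,0],[0,0,0,0,0],[0,0,0,-15,0],[0,0,0,-30,0],[0,0,0,-40,0],[0,0,0,-25,0],[0,0,0,0,0]]]'

```text
time_s: 12.42
tool_pos: [497.9, -17.7, 159.5]
ee_rot: [0.003, 0.665, 0.747, 0.002]
wrist_force: [-0.3, 0.3, -0.8]
finger_gap: 42.6
gripper_force: 0.0
```

```bash
python3 - <<'E'
from h import *
q=Plan();print(q.p.round(1),round(q.a,2))
q.to(463,-240,160,96.1,jaw=-.2,step=40)
q.to(463,-301,120,96.1,jaw=-.2,step=40)
E
```

```text
[497.9 -17.7 159.5] 6.59
9 [[-0.2,-24,-7,-0,-9.9],[-0.2,-23,-11,-0,-10],[-0.2,-20,-14,-0,-9.9],[-0.2,-18,-18,-0,-10],[-0.2,-14,-21,-0,-9.9],[-0.2,-11,-23,-0,-10],[-0.2,-6,-24,-0,-9.9],[-0.2,-2,-24,-0,-10],[-0.2,1.8,-25.1,-0.5,-9.9]]
2 [[-0.2,3,-30,20,0],[-0.2,3.4,-30.6,20,0]]
```

Emit:
send_rows --deltas '[[[-0.2,-24,-7,0,-9.9],[-0.2,-23,-11,0,-10],[-0.2,-20,-14,0,-9.9],[-0.2,-18,-18,0,-10],[-0.2,-14,-21,0,-9.9],[-0.2,-11,-23,0,-10],[-0.2,-6,-24,0,-9.9],[-0.2,-2,-24,0,-10],[-0.2,2,-25,-0.5,-9.9],[-0.2,0,0,0,0]]]'

```text
time_s: 13.68
tool_pos: [459.4, -240.5, 155.4]
ee_rot: [-0.001, -0.051, 0.999, 0.0]
wrist_force: [-0.3, 0.9, 0.2]
finger_gap: 51.4
gripper_force: 0.0
```

```bash
python3 - <<'E'
from h import *
q=Plan();print(q.p.round(1),round(q.a,2))
T=env.get_image("top");S=env.get_image("side");print(rods(T))
g=cv2.cvtColor(S["img"],cv2.COLOR_BGR2GRAY)
N,l,st,ce=cv2.connectedComponentsWithStats((g<55).astype(np.uint8))
for i in range(1,N):
    u,v=ce[i]
    if 260<u<345 and 135<v<220 and st[i,4]>4: print(st[i,4],ce[i].round(1),onz(S,ce[i],13)[:2].round(),onz(S,ce[i],50)[:2].round())
for r in rects(T,"green",10,40)+rects(S,"green",10,40):
    if r[2]>0: print(r)
cv2.imwrite("pics/d.png",np.hstack([cv2.resize(S["img"][120:240,260:380],(400,400),interpolation=3),cv2.resize(T["img"][140:240,290:390],(400,400),interpolation=3)]))
q.to(463,-301,120,96.1,jaw=-.2,step=40).to(463,-301,30,jaw=-.2,step=30).to(463,-301,10.5,jaw=-.2,step=10)
E
```

```text
[ 459.4 -240.5  155.4] 95.9
[(20, [607.0, 559.0]), (22, [602.0, 485.0]), (41, [547.0, -292.0]), (38, [507.0, -103.0]), (33, [487.0, 70.0]), (58, [380.0, -306.0])]
18 [308.2 148.2] [ 377. -310.] [ 409. -258.]
28 [273.9 163.5] [ 547. -293.] [ 572. -241.]
24 [309.  174.8] [ 478. -148.] [ 506. -103.]
44 [341.9 196.7] [459.  32.] [488.  70.]
(array([268., 233.]), 431, 200, 76, 50, -3.0)
(array([218., 226.]), 450, 349, 76, 51, -14.2)
(array([272., 147.]), 689, 191, 76, 51, -6.1)
(array([312., 252.]), 691, 194, 78, 55, -6.5)
(array([407., 250.]), 453, 353, 79, 55, -14.6)
(array([380., 221.]), 433, 204, 80, 54, -2.8)
2 [[-0.2,1,-30,18,-0.1],[-0.2,1.7,-30.5,17.4,-0.1]]
3 [[-0.2,0,0,30,0],[-0.2,0,0,30,0],[-0.2,0,0,30,0]]
2 [[-0.2,0,0,10,0],[-0.2,0,0,9.5,0]]
```

View pics/d.png

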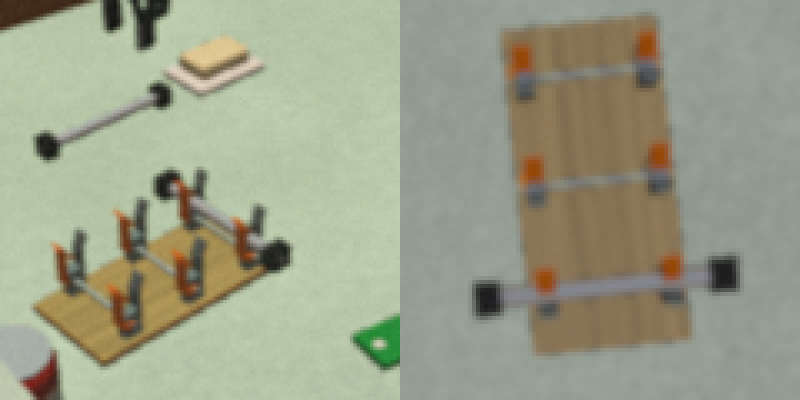

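Rod A is seated in slot0: both cameras agree on a height of about 50 mm, and the jaws look closed. Rod B is unmoved.

Emit:
send_rows --deltas '[[[-0.2,3,-30,20,0],[-0.2,3,-31,20,0],[-0.2,0,0,30,0],[-0.2,0,0,30,0],[-0.2,0,0,30,0],[-0.2,0,0,10,0],[-0.2,0,0,9,0],[-0.2,0,0,0,0],[-0.2,0,0,0,0]]]'

```text
time_s: 14.9
tool_pos: [461.7, -301.5, 8.6]
ee_rot: [0.001, -0.053, 0.999, -0.001]
wrist_force: [0.6, -0.2, 0.8]
finger_gap: 51.1
gripper_force: 0.0
```

Emit:
send_rows --deltas '[[[1,0,0,0,0],[1,0,0,0,0],[1,0,0,0,0],[1,0,0,0,0],[1,0,0,0,0],[1,0,0,0,0]]]' --force 80

```text
time_s: 15.65
tool_pos: [461.4, -301.4, 8.6]
ee_rot: [0.001, -0.053, 0.999, -0.0]
wrist_force: [-0.4, 1.7, 4.5]
finger_gap: 11.4
gripper_force: 78.2
```

Emit:
send_rows --deltas '[[[1,0,0,-20,0],[1,0,0,-20,0],[1,0,0,-20,0],[1,0,0,-30,0],[1,0,0,-30,0],[1,0,0,-30,0],[1,0,0,0,0]]]'

```text
time_s: 16.52
tool_pos: [462.6, -302.3, 160.5]
ee_rot: [0.002, -0.053, 0.999, -0.002]
wrist_force: [0.8, 0.3, -0.9]
finger_gap: 11.2
gripper_force: 78.1
```

```bash
python3 - <<'E'
from h import *
q=Plan();print(q.p.round(1),round(q.a,2))
q.to(655.5,0,140,6.6,jaw=1,step=40)
T=env.get_image("top");print(rods(T))
E
```

```text
[ 462.6 -302.3  160.5] 96.08
9 [[1,-25,31,2,9.9],[1,-19,35,2,9.9],[1,-13,38,2,10],[1,-6,39,2,9.9],[1,1,40,3,10],[1,8,39,2,9.9],[1,14,37,3,10],[1,20,34,2,9.9],[1,26.5,30.7,2.5,10]]
[(20, [607.0, 559.0]), (16, [603.0, 486.0]), (59, [564.0, -334.0]), (38, [507.0, -103.0]), (33, [487.0, 70.0])]
```

Emit:
send_rows --deltas '[[[1,-25,31,2,9.9],[1,-19,35,2,9.9],[1,-13,38,2,10],[1,-6,39,2,9.9],[1,1,40,3,10],[1,8,39,2,9.9],[1,14,37,3,10],[1,20,34,2,9.9],[1,26.5,31,2.5,10],[1,0,0,0,0],[1,0,0,0,0],[1,0,0,0,0]]]'

```text
time_s: 18.08
tool_pos: [652.9, 0.5, 136.1]
ee_rot: [-0.001, 0.665, 0.747, -0.001]
wrist_force: [0.1, 0.8, -1.0]
finger_gap: 11.2
gripper_force: 78.2
```

```bash
python3 - <<'E'
from h import *
q=Plan();print(q.p.round(1),round(q.a,2))
T=env.get_image("top");print(rods(T));S=env.get_image("side")
cv2.imwrite("pics/e.png",cv2.resize(S["img"][110:240,240:380],(600,557),interpolation=3))
q.to(655.5,0,85,6.6,jaw=1,step=20)
E
```

```text
[6.529e+02 5.000e-01 1.361e+02] 6.58
[(42, [675.0, 62.0]), (57, [670.0, -82.0]), (69, [667.0, 88.0]), (12, [686.0, -102.0]), (11, [631.0, -1.0]), (20, [607.0, 559.0]), (58, [586.0, -8.0]), (68, [485.0, -734.0])]
3 [[1,-0,1,17,0],[1,-0,1,17,0],[1,-0.8,0.5,17.1,0]]
```

View pics/e.png

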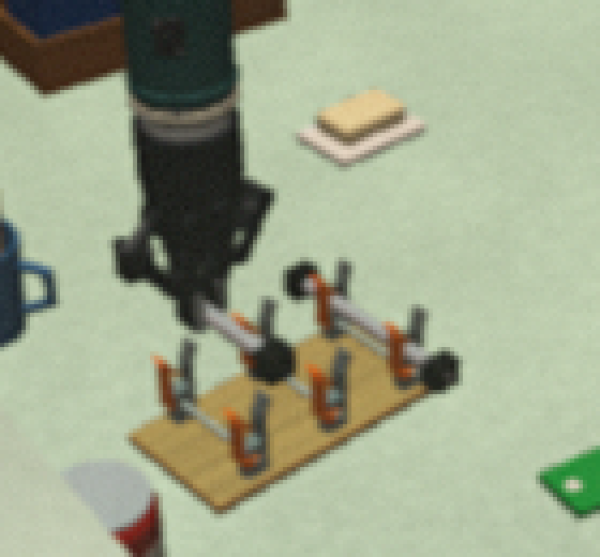

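The side crop shows rod B held above slot2. Descending.

Emit:
send_rows --deltas '[[[1,0,1.5,20,0],[1,0,0,20,0],[1,0,0,10,0],[1,0,0,2,0],[1,0,0,0,0],[1,0,0,0,0]]]'

```text
time_s: 18.92
tool_pos: [656.2, 1.7, 85.8]
ee_rot: [0.001, 0.665, 0.747, 0.001]
wrist_force: [-0.3, -0.2, -1.5]
finger_gap: 10.8
gripper_force: 78.2
```

Emit:
send_rows --deltas '[[[1,0,0,4,0],[1,0,0,4,0],[1,0,0,3,0],[1,0,0,3,0],[1,0,0,0,0]]]'

```text
time_s: 19.55
tool_pos: [654.7, 1.6, 70.6]
ee_rot: [-0.001, 0.665, 0.747, -0.001]
wrist_force: [-2.1, 0.3, 0.6]
finger_gap: 10.9
gripper_force: 78.2
```

Emit:
send_rows --deltas '[[[1,0,0,4,0],[1,0,0,4,0],[1,0,0,4,0],[1,0,0,3,0],[1,0,0,0,0],[1,0,0,0,0]]]'

```text
time_s: 20.3
tool_pos: [654.2, 1.3, 56.8]
ee_rot: [-0.001, 0.665, 0.747, -0.001]
wrist_force: [-8.4, -1.3, 5.3]
finger_gap: 11.3
gripper_force: 78.9
```

Emit:
send_rows --deltas '[[[1,0,0,3,0],[1,0,0,3,0],[1,0,0,2,0],[1,0,0,0,0],[1,0,0,0,0]]]'

```text
time_s: 20.92
tool_pos: [653.9, 1.6, 46.8]
ee_rot: [-0.001, 0.665, 0.747, -0.001]
wrist_force: [-6.2, -0.7, -5.9]
finger_gap: 11.3
gripper_force: 78.1
```

Emit:
send_rows --deltas '[[[1,0,0,1,0],[1,0,0,1,0],[1,0,0,0,0],[1,0,0,0,0]]]'

```text
time_s: 21.42
tool_pos: [654.7, 1.7, 46.3]
ee_rot: [-0.001, 0.665, 0.747, -0.001]
wrist_force: [-7.0, 0.3, 0.4]
finger_gap: 11.2
gripper_force: 78.7
```

Emit:
send_rows --deltas '[[[1,0,0,1.5,0],[1,0,0,0,0],[1,0,0,0,0]]]'

```text
time_s: 21.8
tool_pos: [655.2, 1.7, 45.6]
ee_rot: [-0.0, 0.665, 0.747, -0.0]
wrist_force: [-7.2, 0.3, 3.0]
finger_gap: 11.4
gripper_force: 79.2
```

Emit:
send_rows --deltas '[[[0.2,0,0,0,0],[0.1,0,0,0,0],[0,0,0,0,0],[0,0,0,0,0],[0,0,0,-15,0],[0,0,0,-30,0],[0,0,0,-40,0],[-1,0,0,-20,0],[-1,0,0,0,0]]]'

```text
time_s: 22.92
tool_pos: [657.2, 1.6, 152.3]
ee_rot: [0.002, 0.665, 0.747, 0.002]
wrist_force: [0.2, 0.1, -0.4]
finger_gap: 77.0
gripper_force: 0.0
```

```bash
python3 - <<'E'
from h import *
q=Plan();print(q.p.round(1),round(q.a,2))
q.to(560,150,150,50,step=45)
q.to(432.5,202,110,87,step=45)
E
```

```text
[657.2   1.6 152.3] 6.59
5 [[-1,32,-16,0,-8.7],[-1,34,-11,1,-8.7],[-1,35,-6,0,-8.7],[-1,35,-0,1,-8.7],[-1,35,5,0.3,-8.6]]
4 [[-1,33,-11,10,-9.3],[-1,34,-5,10,-9.2],[-1,34,1,10,-9.3],[-1,34.1,5.7,10,-9.2]]
```

Emit:
send_rows --deltas '[[[-1,32,-16,0,-8.7],[-1,34,-11,1,-8.7],[-1,35,-6,0,-8.7],[-1,35,0,1,-8.7],[-1,35,5,0,-8.6],[-1,33,-11,10,-9.3],[-1,34,-5,10,-9.2],[-1,34,1,10,-9.3],[-1,34,6,10,-9.2],[-1,0,0,0,0],[-1,0,0,0,0]]]'

```text
time_s: 24.3
tool_pos: [430.7, 202.2, 106.7]
ee_rot: [-0.0, 0.027, 1.0, -0.0]
wrist_force: [-0.0, -0.4, 0.6]
finger_gap: 85.3
gripper_force: 0.0
```

```bash
python3 - <<'E'
from h import *
q=Plan();print(q.p.round(1),round(q.a,2),pose()[2]["finger_gap"])
T=env.get_image("top");S=env.get_image("side");print(rods(T))
g=cv2.cvtColor(S["img"],cv2.COLOR_BGR2GRAY)
N,l,st,ce=cv2.connectedComponentsWithStats((g<55).astype(np.uint8))
for i in range(1,N):
    u,v=ce[i]
    if 240<u<345 and 135<v<240 and st[i,4]>4: print(st[i,4],ce[i].round(1),onz(S,ce[i],50)[:2].round())
for r in rects(T,"green",10,40)+rects(S,"green",10,40):
    if r[2]>0: print(r)
cv2.imwrite("pics/f.png",np.hstack([cv2.resize(S["img"][140:260,260:420],(400,300),interpolation=3),cv2.resize(T["img"][140:240,290:390],(300,300),interpolation=3)]))
q.to(432.5,202,40,87).to(432.5,202,8,87,step=12)
E
```

```text
[430.7 202.2 106.7] 86.94 85.31775463902791
[(36, [670.0, -86.0]), (40, [650.0, 87.0]), (21, [607.0, 560.0]), (37, [599.0, 484.0]), (38, [507.0, -103.0]), (34, [487.0, 70.0]), (15, [440.0, 676.0])]
6 [241.3 164.8] [ 675. -305.]
24 [309.  174.8] [ 506. -103.]
26 [272.6 192.5] [664. -87.]
46 [341.9 196.7] [487.  70.]
57 [304.8 217.2] [645.  86.]
31 [273.5 235. ] [766. 100.]
(array([273., 224.]), 454, 188, 29, 28, 86.9)
(array([217., 216.]), 483, 353, 43, 25, -69.3)
(array([272., 147.]), 689, 191, 76, 50, -6.1)
(array([312., 252.]), 691, 194, 78, 55, -6.2)
(array([407., 250.]), 453, 353, 79, 55, -14.6)
(array([380., 221.]), 434, 204, 80, 55, -3.7)
2 [[-1,-1,-0,33,0],[-1,-0.8,-0.1,33.7,-0.1]]
3 [[-1,0,0,11,0],[-1,0,0,11,0],[-1,0,0,10,0]]
```

View pics/f.png

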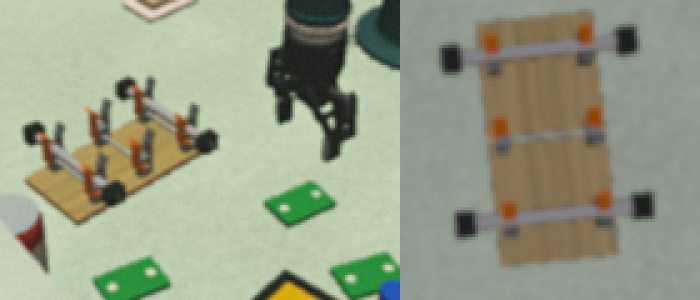

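The crops show both rods lying in slots 0 and 2 with the orange jaws at rest. I'll check the bar heights by depth. The gripper is over the first plate, so I take that next.

Emit:
send_rows --deltas '[[[-1,0,0,40,0],[-1,0,0,40,0],[-1,0,0,15,0],[-1,0,0,8,0],[-1,0,0,0,0],[-1,0,0,0,0]]]'

```text
time_s: 25.15
tool_pos: [432.3, 202.8, 5.8]
ee_rot: [0.001, 0.026, 1.0, 0.001]
wrist_force: [0.5, -0.3, 0.4]
finger_gap: 85.5
gripper_force: 0.0
```

Emit:
send_rows --deltas '[[[0,0,0,0,0],[0.3,0,0,0,0],[0.5,0,0,0,0],[0.5,0,0,0,0],[0.5,0,0,0,0]]]' --force 40

```text
time_s: 25.78
tool_pos: [431.6, 202.5, 5.5]
ee_rot: [0.001, 0.026, 1.0, 0.0]
wrist_force: [-0.6, -0.4, 5.4]
finger_gap: 53.0
gripper_force: 42.0
```

```bash
python3 - <<'E'
from h import *
q=Plan();print(q.p.round(1),round(q.a,2))
T=env.get_image("top");C=cloud(T).reshape(-1,3)
for A,B in(((507,-103),(487,70)),((667,-86),(647,87)),((582,-94),(562,79))):
    A=np.array(A,float);B=np.array(B,float);u=(B-A)/np.linalg.norm(B-A);m=(A+B)/2
    r=C[:,:2]-m;al=r@u;ac=r@np.array([u[1],-u[0]])
    k=(abs(al)<35)&(abs(ac)<20);o=np.argsort(ac[k]);print([(int(a),int(z)) for a,z in zip(ac[k][o],C[k][o,2])][::6])
q.to(*q.p[:2],70,jaw=.5,step=30)
q.to(566.5,332.5,70,103.2,jaw=.5,step=35)
E
```

```text
[431.6 202.5   5.5] 87.0
[(-19, 14), (-19, 13), (-18, 10), (-17, 14), (-16, 7), (-16, 16), (-15, 13), (-14, 14), (-14, 12), (-13, 9), (-12, 14), (-11, 16), (-10, 6), (-10, 10), (-9, 19), (-8, 14), (-8, 15), (-7, 50), (-7, 10), (-7, 14), (-6, 52), (-6, 52), (-5, 58), (-5, 56), (-4, 55), (-3, 54), (-2, 58), (-2, 58), (-1, 54), (0, 56), (0, 58), (0, 62), (1, 56), (2, 56), (2, 57), (3, 54), (4, 55), (5, 51), (8, 11), (8, 16), (9, 12), (10, 9), (11, 11), (11, 13), (12, 12), (13, 7), (13, 19), (14, 15), (15, 11), (16, 14), (17, 10), (17, 13), (18, 10), (19, 13), (19, 12)]
[(-19, 15), (-19, 11), (-17, 13), (-17, 5), (-17, 15), (-16, 14), (-15, 14), (-14, 14), (-13, 15), (-13, 11), (-12, 15), (-11, 12), (-10, 11), (-9, 15), (-9, 15), (-8, 14), (-8, 53), (-8, 15), (-7, 55), (-7, 56), (-7, 56), (-6, 14), (-6, 33), (-6, 16), (-5, 58), (-5, 10), (-5, 54), (-4, 15), (-4, 53), (-4, 62), (-3, 16), (-3, 10), (-3, 60), (-2, 58), (-1, 54), (-1, 60), (0, 57), (0, 57), (1, 61), (1, 56), (2, 58), (3, 53), (4, 51), (13, 16), (13, 12), (14, 15), (14, 14), (16, 11), (16, 14), (17, 14), (18, 11), (19, 9), (19, 10)]
[(-19, 10), (-18, 12), (-18, 15), (-17, 10), (-16, 14), (-15, 16), (-14, 8), (-14, 15), (-13, 13), (-12, 11), (-12, 11), (-11, 12), (-10, 11), (-9, 14), (-9, 10), (-8, 10), (-7, 11), (-6, 10), (-6, 13), (-5, 13), (-4, 17), (-3, 15), (-3, 14), (-2, 13), (-1, 13), (0, 16), (0, 33), (0, 12), (0, 33), (0, 29), (0, 12), (1, 36), (2, 34), (3, 37), (3, 30), (4, 30), (7, 10), (8, 14), (9, 17), (9, 11), (10, 14), (11, 11), (11, 14), (12, 14), (13, 11), (14, 13), (15, 15), (15, 8), (16, 17), (17, 14), (18, 10), (19, 15), (19, 14)]
3 [[0.5,0,0,-22,0],[0.5,0,0,-21,0],[0.5,0,0,-21.5,0]]
6 [[0.5,-21,23,-0,-2.7],[0.5,-22,22,-0,-2.7],[0.5,-24,21,-0,-2.7],[0.5,-24,19,-0,-2.7],[0.5,-25,18,-0,-2.7],[0.5,-26.6,17.4,-0,-2.7]]
```

Both rods top out at about 57 mm, so both are seated. Carrying the first plate to the mat.

Emit:
send_rows --deltas '[[[0.5,0,0,-22,0],[0.5,0,0,-21,0],[0.5,0,0,-21.5,0],[0.5,-21,23,0,-2.7],[0.5,-22,22,0,-2.7],[0.5,-24,21,0,-2.7],[0.5,-24,19,0,-2.7],[0.5,-25,18,0,-2.7],[0.5,-26.6,17.4,0,-2.7],[0.5,0,0,0,0],[0.5,0,0,0,0],[0.5,0,0,0,0]]]'

```text
time_s: 27.32
tool_pos: [564.8, 331.5, 68.6]
ee_rot: [-0.001, -0.115, 0.993, -0.0]
wrist_force: [-1.1, 0.6, -0.4]
finger_gap: 53.2
gripper_force: 42.8
```

```bash
python3 - <<'E'
from h import *
q=Plan();print(q.p.round(1),round(q.a,2),pose()[2]["finger_gap"])
q.to(566.5,332.5,25,103.2,jaw=.5,step=15)
E
```

```text
[564.8 331.5  68.6] 103.17 53.181559092885436
3 [[0.5,-1,0,15,0],[0.5,-0,0,14,0],[0.5,-0.9,0.6,14.6,0]]
```

Emit:
send_rows --deltas '[[[0.5,0,0,25,0],[0.5,0,0,20,0],[0.5,0,0,10,0],[0.5,0,0,5,0],[0.5,0,0,0,0],[0.5,0,0,0,0],[0.5,0,0,0,0]]]'

```text
time_s: 28.2
tool_pos: [566.5, 332.6, 9.8]
ee_rot: [0.001, -0.115, 0.993, 0.0]
wrist_force: [-0.5, 0.5, -1.0]
finger_gap: 52.9
gripper_force: 42.8
```

```bash
python3 - <<'E'
from h import *
q=Plan();print(q.p.round(1),round(q.a,2),pose()[2]["wrist_force"])
q.to(566.5,332.5,q.p[2],103.2,jaw=.5)
E
```

```text
[566.5 332.6   9.8] 103.19 [-0.50959553  0.49003271 -0.97956106]
1 [[0.5,-0,-0.1,0,0]]
```

Emit:
send_rows --deltas '[[[0.5,0,0,2,0],[0.5,0,0,2,0],[0.5,0,0,0,0],[0.5,0,0,0,0],[0,0,0,0,0],[-1,0,0,0,0],[-1,0,0,0,0],[-1,0,0,-20,0],[-1,0,0,-40,0],[-1,0,0,-40,0],[-1,0,0,0,0]]]'

```text
time_s: 29.58
tool_pos: [569.5, 334.3, 111.6]
ee_rot: [0.005, -0.115, 0.993, 0.002]
wrist_force: [0.1, -0.3, 0.2]
finger_gap: 85.2
gripper_force: 0.0
```

```bash
python3 - <<'E'
from h import *
q=Plan();print(q.p.round(1),round(q.a,2))
T=env.get_image("top");S=env.get_image("side")
for r in rects(T,"green",10,40)+rects(S,"green",10,40):
    if r[2]>0: print(r)
q.to(451.3,351,80,75.6,step=40)
q.to(451.3,351,5.5,75.6,step=25)
E
```

```text
[569.5 334.3 111.6] 103.19
(array([225., 190.]), 562, 332, 78, 59, 13.6)
(array([272., 147.]), 689, 191, 76, 51, -6.0)
(array([374., 263.]), 567, 334, 87, 60, 13.0)
(array([312., 252.]), 691, 194, 79, 55, -6.3)
(array([407., 250.]), 453, 353, 80, 55, -14.6)
4 [[-1,28,11,8,6.9],[-1,29,7,8,6.9],[-1,29,4,8,6.9],[-1,30.2,0.4,7.6,6.9]]
3 [[-1,0,-0,25,0],[-1,0,-0,25,0],[-1,0,-0,24.5,0]]
```

Emit:
send_rows --deltas '[[[-1,27,10,6,6.9],[-1,28,7,7,6.9],[-1,29,3,7,6.9],[-1,30,-1,6,6.9],[-1,0,0,0,0],[-1,0,0,0,0],[-1,0,0,0,0]]]'

```text
time_s: 30.55
tool_pos: [451.0, 346.1, 79.2]
ee_rot: [0.0, 0.125, 0.992, 0.0]
wrist_force: [-0.2, 0.4, -0.6]
finger_gap: 85.5
gripper_force: 0.0
```

```bash
python3 - <<'E'
from h import *
q=Plan();print(q.p.round(1),round(q.a,2))
S=env.get_image("side")
for r in rects(S,"green",10,40):
    if r[2]>0: print(r)
q.to(451.3,351,5.5,75.6,step=25)
E
```

```text
[451.  346.1  79.2] 75.6
(array([374., 263.]), 567, 334, 86, 60, 13.3)
(array([312., 252.]), 690, 194, 79, 55, -6.4)
(array([407., 250.]), 453, 353, 79, 55, -14.9)
3 [[-1,0,2,25,0],[-1,0,1,24,0],[-1,1,1.8,24.7,0]]
```

Emit:
send_rows --deltas '[[[-1,0,2,25,0],[-1,0,1,24,0],[-1,1,1.8,15,0],[-1,0,0,9.5,0],[-1,0,0,0,0],[-1,0,0,0,0]]]'

```text
time_s: 31.35
tool_pos: [450.7, 351.3, 6.2]
ee_rot: [0.001, 0.125, 0.992, 0.0]
wrist_force: [0.7, 0.0, -0.9]
finger_gap: 85.3
gripper_force: 0.0
```

Emit:
send_rows --deltas '[[[0,0,0,0,0],[0.3,0,0,0,0],[0.5,0,0,0,0],[0.5,0,0,0,0],[0.5,0,0,0,0]]]' --force 40

```text
time_s: 31.98
tool_pos: [450.7, 351.3, 6.5]
ee_rot: [0.001, 0.125, 0.992, 0.0]
wrist_force: [0.1, -0.1, 6.4]
finger_gap: 52.8
gripper_force: 42.9
```

```bash
python3 - <<'E'
from h import *
q=Plan();print(q.p.round(1),round(q.a,2))
q.to(*q.p[:2],80,jaw=.5,step=25)
q.to(566.5,332.5,80,103.2,jaw=.5,step=30)
E
```

```text
[450.7 351.3   6.5] 75.6
3 [[0.5,0,0,-25,0],[0.5,0,0,-24,0],[0.5,0,0,-24.5,0]]
4 [[0.5,-29,3,-0,-6.9],[0.5,-29,-1,-0,-6.9],[0.5,-29,-5,-0,-6.9],[0.5,-28.7,-7.6,-0,-6.9]]
```

Emit:
send_rows --deltas '[[[0.5,0,0,-25,0],[0.5,0,0,-24,0],[0.5,0,0,-24.5,0],[0.5,-29,3,0,-6.9],[0.5,-29,-1,0,-6.9],[0.5,-29,-5,0,-6.9],[0.5,-28.7,-7.6,0,-6.9],[0.5,0,0,0,0],[0.5,0,0,0,0],[0.5,0,0,0,0]]]'

```text
time_s: 33.22
tool_pos: [564.6, 332.1, 78.5]
ee_rot: [-0.001, -0.115, 0.993, -0.0]
wrist_force: [0.1, 0.2, -1.3]
finger_gap: 52.6
gripper_force: 42.4
```

Emit:
send_rows --deltas '[[[0.5,0,0,25,0],[0.5,0,0,20,0],[0.5,0,0,10,0],[0.5,0,0,4,0],[0.5,0,0,0,0],[0.5,0,0,0,0],[0.5,0,0,0,0]]]'

```text
time_s: 34.1
tool_pos: [566.5, 332.4, 20.8]
ee_rot: [0.001, -0.115, 0.993, 0.0]
wrist_force: [0.2, 0.9, -1.0]
finger_gap: 52.9
gripper_force: 42.4
```

```bash
python3 - <<'E'
from h import *
q=Plan();print(q.p.round(1),round(q.a,2),pose()[2]["wrist_force"])
S=env.get_image("side");cv2.imwrite("pics/g.png",cv2.resize(S["img"][210:300,320:430],(660,540),interpolation=3))
q.to(566.5,332.5,16.5,103.2,jaw=.5,step=3)
E
```

```text
[566.5 332.4  20.8] 103.19 [ 0.17831209  0.87826738 -0.98609954]
2 [[0.5,-0,0,2,0],[0.5,-0.1,0.1,2.3,0]]
```

View pics/g.png

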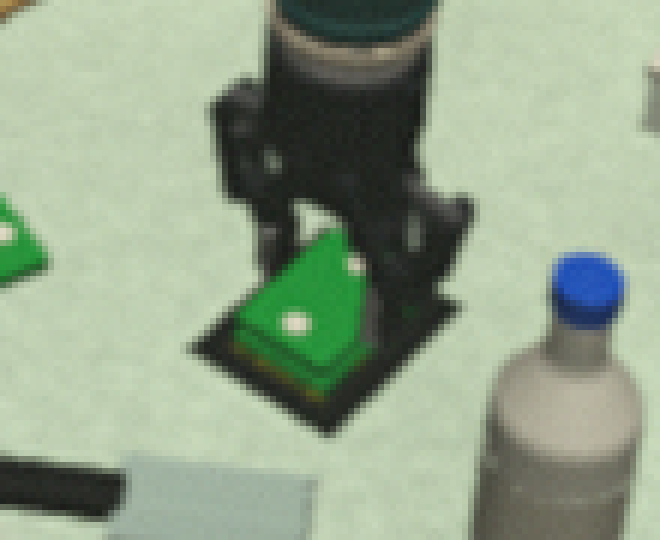

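The crop shows plate two square above the first plate, with about a 4 mm gap. Lowering and releasing.

Emit:
send_rows --deltas '[[[0.5,0,0,2,0],[0.5,0,0,2,0],[0.5,0,0,0,0],[0.5,0,0,0,0],[0,0,0,0,0],[-1,0,0,0,0],[-1,0,0,0,0],[-1,0,0,-20,0],[-1,0,0,-40,0],[-1,0,0,-30,0],[-1,0,0,0,0],[-1,0,0,0,0]]]'

```text
time_s: 35.65
tool_pos: [565.7, 332.0, 106.2]
ee_rot: [0.0, -0.115, 0.993, 0.0]
wrist_force: [0.2, -0.0, 0.2]
finger_gap: 85.5
gripper_force: 0.0
```

```bash
python3 - <<'E'
from h import *
q=Plan();print(q.p.round(1),round(q.a,2))
T=env.get_image("top");S=env.get_image("side")
for r in rects(T,"green",10,40)+rects(S,"green",10,40):
    if r[2]>0: print(r)
q.to(689.5,192,90,84,step=35)
E
```

```text
[565.7 332.  106.2] 103.19
(array([225., 190.]), 560, 333, 72, 60, 13.4)
(array([272., 147.]), 689, 191, 77, 50, -6.0)
(array([374., 262.]), 565, 331, 91, 65, 13.2)
(array([312., 252.]), 690, 194, 79, 55, -6.2)
6 [[-1,-15,-27,3,3.2],[-1,-16,-27,3,3.2],[-1,-18,-26,3,3.2],[-1,-19,-24,2,3.2],[-1,-20,-24,3,3.2],[-1,-22.2,-21.9,2.2,3.2]]
```

Emit:
send_rows --deltas '[[[-1,-15,-27,3,3.2],[-1,-16,-27,3,3.2],[-1,-18,-26,3,3.2],[-1,-19,-24,2,3.2],[-1,-20,-24,3,3.2],[-1,-22,-22,2,3.2],[-1,0,0,20,0],[-1,0,0,20,0],[-1,0,0,0,0],[-1,0,0,0,0],[-1,0,0,0,0]]]'

```text
time_s: 37.12
tool_pos: [690.0, 192.8, 51.0]
ee_rot: [0.001, 0.052, 0.999, 0.0]
wrist_force: [0.3, -0.1, 0.1]
finger_gap: 85.5
gripper_force: 0.0
```

```bash
python3 - <<'E'
from h import *
q=Plan();print(q.p.round(1),round(q.a,2))
S=env.get_image("side")
for r in rects(S,"green",10,40):
    if r[2]>0: print(r)
q.to(689.7,192.5,6,84,step=25)
E
```

```text
[690.  192.8  51. ] 84.05
(array([374., 262.]), 565, 331, 91, 64, 13.1)
(array([313., 253.]), 691, 194, 78, 55, -6.3)
2 [[-1,0,-0,22,0],[-1,0.2,-0.4,23,0]]
```

Emit:
send_rows --deltas '[[[-1,0,0,22,0],[-1,0,0,15,0],[-1,0,0,8,0],[-1,0,0,0,0],[-1,0,0,0,0],[0,0,0,0,0],[0.3,0,0,0,0],[0.5,0,0,0,0],[0.5,0,0,0,0],[0.5,0,0,0,0]]]' --force 40

```text
time_s: 38.42
tool_pos: [690.4, 192.2, 6.1]
ee_rot: [0.001, 0.052, 0.999, 0.0]
wrist_force: [-0.3, -0.8, 6.3]
finger_gap: 52.7
gripper_force: 43.5
```

```bash
python3 - <<'E'
from h import *
q=Plan();print(q.p.round(1),round(q.a,2))
q.to(*q.p[:2],90,jaw=.5,step=30)
q.to(566.5,332.5,90,103.2,jaw=.5,step=30)
E
```

```text
[690.4 192.2   6.1] 83.99
3 [[0.5,0,0,-28,0],[0.5,0,0,-28,0],[0.5,0,0,-27.9,0]]
7 [[0.5,20,18,-0,-2.7],[0.5,19,19,-0,-2.8],[0.5,18,20,-0,-2.7],[0.5,17,21,-0,-2.8],[0.5,16,21,-0,-2.7],[0.5,14,22,-0,-2.8],[0.5,13.8,23.2,-0,-2.7]]
```

Emit:
send_rows --deltas '[[[0.5,0,0,-28,0],[0.5,0,0,-28,0],[0.5,0,0,-28,0],[0.5,20,18,0,-2.7],[0.5,19,19,0,-2.8],[0.5,18,20,0,-2.7],[0.5,17,21,0,-2.8],[0.5,16,21,0,-2.7],[0.5,14,22,0,-2.8],[0.5,13,23.2,0,-2.7],[0.5,0,0,0,0],[0.5,0,0,0,0]]]'

```text
time_s: 39.92
tool_pos: [566.3, 332.7, 89.0]
ee_rot: [0.0, -0.115, 0.993, -0.0]
wrist_force: [-0.8, 0.4, -0.5]
finger_gap: 52.9
gripper_force: 42.9
```

Emit:
send_rows --deltas '[[[0.5,0,0,25,0],[0.5,0,0,20,0],[0.5,0,0,10,0],[0.5,0,0,3,0],[0.5,0,0,0,0],[0.5,0,0,0,0],[0.5,0,0,0,0]]]'

```text
time_s: 40.8
tool_pos: [567.0, 332.8, 31.8]
ee_rot: [0.001, -0.115, 0.993, 0.0]
wrist_force: [-0.0, 0.5, -1.3]
finger_gap: 52.8
gripper_force: 42.9
```

```bash
python3 - <<'E'
from h import *
q=Plan();print(q.p.round(1),round(q.a,2),pose()[2]["wrist_force"])
S=env.get_image("side");cv2.imwrite("pics/h.png",cv2.resize(S["img"][210:300,320:430],(660,540),interpolation=3))
q.to(567,332.5,26,103.2,jaw=.5,step=3)
E
```

```text
[567.  332.8  31.8] 103.19 [-0.02114759  0.51382828 -1.34884287]
2 [[0.5,0,-0,3,0],[0.5,0.1,-0.3,2.8,0]]
```

View pics/h.png

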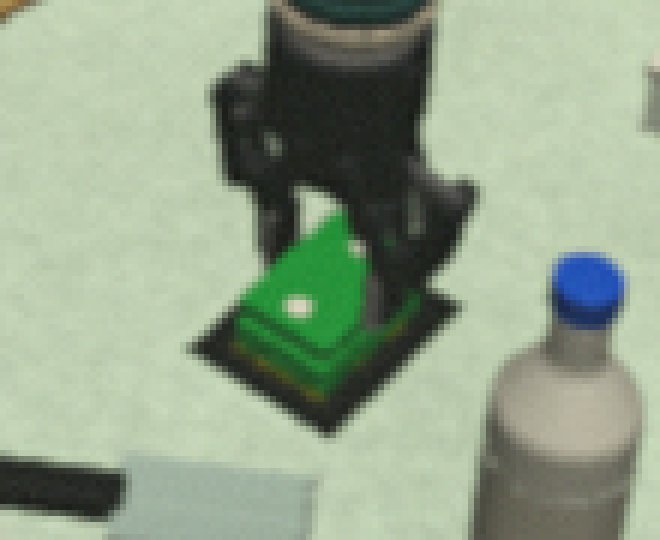

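The third plate sits square above the pile. Lowering and releasing.

Emit:
send_rows --deltas '[[[0.5,0,0,3,0],[0.5,0,0,2.5,0],[0.5,0,0,0,0],[0.5,0,0,0,0],[0,0,0,0,0],[-1,0,0,0,0],[-1,0,0,0,0],[-1,0,0,-20,0],[-1,0,0,-40,0],[-1,0,0,-50,0],[-1,0,0,-50,0],[-1,0,0,0,0]]]'

```text
time_s: 42.35
tool_pos: [570.3, 334.6, 193.9]
ee_rot: [0.006, -0.115, 0.993, 0.002]
wrist_force: [-0.1, 0.2, 0.9]
finger_gap: 85.4
gripper_force: 0.0
```

Emit:
send_rows --deltas '[[[-1,40,-20,0,0],[-1,40,-40,0,0],[-1,40,-40,0,0],[-1,0,-40,0,0],[-1,0,0,0,0]]]'

```text
time_s: 42.98
tool_pos: [481.1, 166.7, 185.5]
ee_rot: [-0.0, -0.113, 0.994, -0.0]
wrist_force: [-0.4, -0.2, 0.5]
finger_gap: 85.2
gripper_force: 0.0
```

```bash
python3 - <<'E'
from h import *
T=env.get_image("top");S=env.get_image("side");print(pose()[0].round(),rods(T))
print([r for r in rects(T,"green",30,40) if r[2]>0],[r for r in rects(S,"green",30,40) if r[2]>0])
cv2.imwrite("pics/i.png",np.hstack([cv2.resize(S["img"][150:300,240:430],(420,340),interpolation=3),cv2.resize(T["img"][150:240,190:380],(380,340),interpolation=3)]))
E
```

```text
[482. 169. 186.] [(36, [670.0, -86.0]), (38, [650.0, 87.0]), (21, [607.0, 560.0]), (31, [600.0, 484.0]), (38, [507.0, -103.0]), (34, [487.0, 70.0]), (55, [409.0, 165.0])]
[(array([222., 180.]), 583, 336, 60, 51, -76.6)] [(array([375., 261.]), 574, 343, 97, 66, 13.6)]
```

View pics/i.png

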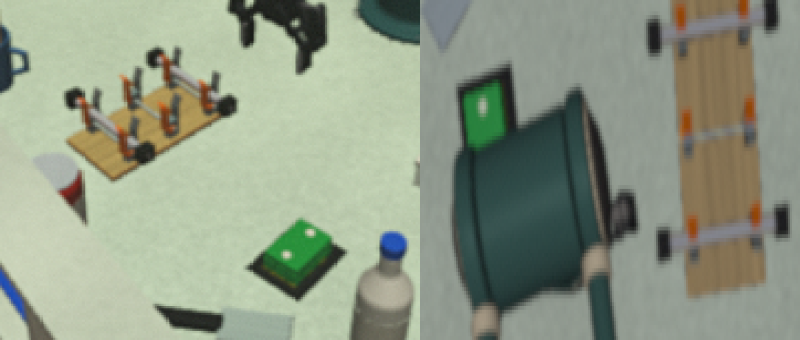

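The pile stands square on the mat, both rods are seated in slots 0 and 2, and the gripper is clear of everything. Handing in.

```bash
python3 -c "
from workcell import env
print(env.finish_job())"
```

```text
the job is handed in; nothing more can be done
None
```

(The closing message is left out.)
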